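Switch on the power strip under the monitor arm

ROBOT

A 6-joint arm with a two-finger parallel gripper is mounted at the origin on a cart in front of the work surface, level with it; the furniture and walls round the work are solid. World frame = base frame: x ahead of the robot, y to its left, z up, the work surface at z = 0. Lengths are in m, angles in degrees, forces in N, time in s.
With the tool pointing down it reaches from about 0.4 to 0.825 m from the base axis. Payload 7 kg.
Tool frame: the origin (TCP) lies midway between the tips of the shut fingers; the grasp point (between the pads) lies 19 mm behind it; z points along the fingers, y is the line along which they close (so a half turn about z gives the same grasp; the last joint's range is limited). The gripper opens to 88 mm and grips with 3 to 60 N. Pads are 19 mm wide; open, the fingers measure 130 mm over their backs; the gripper's body (78 mm by 193 mm) begins 47 mm behind the grasp point.
Start: joints at [-58.493, 20.546, 0.682, 0, -70.136, -16.507], TCP at [0.175, -0.652, 0.227] pointing down, gripper open.
Joint ranges: [-176.03, 176.03], [-82.01, 121.73], [-58.28, 71.71], [-173.87, 95.51], [-174.79, -0.11], [-173.66, 173.66]. Speed limits (degrees/s): [136.94, 136.94, 172.46, 180, 180, 180].

INTERFACE

Orientations are given as [roll, pitch, yaw] about the fixed x, y, z axes, in that order (R = Rz(yaw) Ry(pitch) Rx(roll)).
In Python, from plant import r gives the robot as it stands.
- The arm moves only by the tool drive_tool, never from a script. Its argument "commands" is a list of rows, each an object of numbers: "hand": the closure, from 0 (fully open) to 1 (shut); "tx", "ty", "tz": the shift along the world's x, y, z scaled (see below); "turn": the turn about the world's z scaled (see below). A call has 1 to 10 rows; each row is the pose to reach, as a shift and turn from the pose commanded when the call began; what a row does not reach only later rows make up. The controller multiplies each number of a shift by 0.6 m and each number of a turn by 90 degrees. A row lasts 1/10 s, in which the tool goes at most 50 mm and 8.59 degrees, less where a joint would pass 70% of its speed; a pose out of reach is approached as far as the arm can. A call with a number of a shift or a turn outside -1 to 1 is refused whole. A call with a gripper value outside its range is refused whole. The fingers move at their own pace and stop on an object; "grip_force" is the grip in N (left out, the last holds). Time passes only in rows, so rows that repeat a pose let the fingers close. It gives the time, the measured TCP pose, the force, the opening and the grip force at its end, in the units of the state.
- r.get_state(): the state, without advancing time (a new reading comes with each control period).
- r.capture(name): name is "scene" or "top"; returns a dict with "frame" (400x640x3 uint8, red, green, blue), "fx", "fy", "cx", "cy" (pixels), "world_from_camera" (4x4, takes a point from camera to world coordinates). Camera axes: x right, y down, z forward; pixel columns grow to the right and rows downward; lengths in m; the calibration is good to about 2 mm. A picture is of the moment at which its call begins. There is no depth.
- r.close_job(): hands the job in; it is judged then, once.
Trained networks look in the newest picture that a camera, given by its name, has taken for a name from the list of things; names that differ only in an ending like _2 or _b are one class to them, and where a whole thing is asked for, a point or a joint stands for the part that bears it (a point fixed in the world has none). Each returns a list of dicts, best first, with "score" (0 to 1); they miss things now and then, are a little off and sometimes report something else, mostly with a low value. They report only what shows in the picture. A call takes as long as a camera call.
- r.trace(label, camera): "pixels" (400x640 bool, what is visible of it) and "extent" ([left, top, right, bottom] in pixels, round what is visible of it).
The state is a dict: "time_s": time; "joints": joint angles; "qd": joint speeds; "joint_torque": joint torques, N m; "tcp_pos": TCP position; "eef_rot": TCP orientation; "contact_force": force on the tool from outside, world axes, zero at the start; "moment": the same for the moment, N m; "gripper_width": finger opening in m; "gripper_force": force on a finger pad.
Only numpy, scipy, OpenCV 4.12 (cv2) and the standard library are available. Lean on these libraries where they do the work, as an engineer would, in place of code of your own. Each camera call takes 0.05 s, during which the arm holds its last target. There are 200 camera calls.

TASK

The upper bar of the monitor arm hangs over the switch of the power strip. Swing the bar aside towards the wall, switch the strip on by pressing the raised half of its rocker fully down, then swing the bar back out over the desk until it meets its stop again. Leave the strip and the other things on the desk where they lie.

Things in the scene. Friction and masses are not known exactly. Their poses are not given: they have to be found in the camera images.
- monitor_arm_swing (a joint): swing of the upper bar of the dismounted monitor arm about its post, rad. 0 = folded back along the wall; grows as the bar swings out over the desk towards the robot (clockwise from above), up to a hard stop at 0.96. Stiff (0.8 N m of friction: 3 to 4 N pushed sideways at bar_mid); it stays where it is left
- swing_axis (a point): point on the vertical axis of the black post about which the bar swings, at the bar's mid-height, 72 mm above the desk. The foot and lower bar of the arm are fixed
- bar_mid (a point): middle of the black upper bar, 240 mm out from swing_axis, 72 mm above the desk. y runs along the bar to the post, x points level out of its wall-side flank, z up. The bar is 40 mm wide, underside 57 and top 87 mm above the desk (thin cable clips on its wall side are no obstacle), straight for 220 mm to -y and 200 mm to +y; past its -y end come a joint and the upright plate (48 to 120 mm up)
- strip_mid (a point): centre of the black power strip lying loose on the desk, 21 mm above it; z up. 54 mm wide (x), 250 mm long (y) plus a lead stub at the -y end, 42 mm high but for the rocker; 0.35 kg. At the start the bar hangs over its -y part with 10 mm of air between
- rocker_up_half (a point): top of the raised half (10 x 12 mm) of the strip's red rocker, switch off: 47 mm above the desk; axes as strip_mid, from which it lies at x -6, y -84.5 mm. Fixed to the strip. The pivot is 6 mm to its +x side; the other half starts 9 mm to +x and is 45 mm high while off. All else on the strip is 42 mm or lower: a blunt fingertip must keep to the -x side, off the other half
- strip_switch (a joint): rocker angle, rad: 0 = off (the -x half up), 0.349 = on (the -x half pressed down to 45 mm, the other half up). No spring: it stays where it is pushed; about 2 to 3 N on the half turns it
- glue_tube: blue glue tube, 42 x 146 x 28 mm, lying; origin on the desk under its centre (bystander)
- screwdriver_a: orange screwdriver, 28 x 198 x 26 mm, lying along its y; origin on the desk under its centre (bystander)
- hex_key_a: dark hex key, 30 x 88 x 5 mm, flat; origin on the desk under its centre (bystander)
- scissors: blue scissors, 87 x 199 x 9 mm, flat; origin on the desk under the centre (bystander)
- charger: white charger plug, 64 x 45 x 28 mm; origin on the desk under its centre (bystander)
- marker: white marker with black cap, 17 x 135 x 16 mm, lying along its y; origin on the desk under its centre (bystander)
- wax_tin: round cream and red wax tin, 63 mm across, 34 mm high; origin on the desk under its centre (bystander)

How it is judged (in metres and radians):
On the way, in this order (a step that is already met when the one before it is completed fails the run):
1. the bar is swung aside towards the wall, off the switch (swing below 0.80) (value of joint monitor_arm_swing below 0.8 rad), for 0.2 s.
2. the rocker is pressed fully over to on (above 0.30), with the bar still aside (value of joint strip_switch above 0.3 rad and value of joint monitor_arm_swing below 0.85 rad), for 0.2 s.
At the end, for the whole second after the job is handed in: The bar is back out at its stop (swing above 0.92 of 0.96 rad) and at rest, the rocker is fully on (above 0.30 of 0.349 rad), and the strip lies within 30 mm of where it was (value of joint monitor_arm_swing above 0.92 rad and value of joint strip_switch above 0.3 rad and distance of strip_mid from where it was at the start of the episode below 0.03 m and velocity of joint monitor_arm_swing between -0.02 and 0.02 rad/s); the robot touches nothing.
It fails at once if a bystander is shifted by more than 30 mm (distance of any of glue_tube, screwdriver_a, hex_key_a, scissors, charger, marker, wax_tin from where it was at the start of the episode above 0.03 m).
It fails at once if the power strip is shoved more than 40 mm (distance of strip_mid from where it was at the start of the episode above 0.04 m).
It also fails if it takes over 67 s, if anything falls off the work surface, if the arm or the gripper's body presses on something with over 40 N, if the wrist force passes 120 N, or if a joint passes its speed limit or range.

## Working session

There is one attempt and no reset: what is moved stays moved. The work goes in short steps, Python scripts to look and compute and a tool call to move; the robot and the scene stay as the last step left them, time stands still between calls to the robot, and variables do not carry over. Pictures are saved under pics/ and viewed, at most 10 in all, crops included, and the job is handed in when it is done.

Besides the shell and the picture viewer there is one more tool, called in YAML: its name, and indented under it one key for each argument. drive_tool: Moves the arm, as the interface text tells. Its arguments: {"type":"object","properties":{"commands":{"type":"array"},"grip_force":{"type":"number"}},"required":["commands"]}

```bash
mkdir -p pics
cat > h.py <<'E'
from plant import r
import numpy as np, cv2
def cap(n,f=None):
    c=r.capture(n)
    if f: cv2.imwrite('pics/'+f,c['frame'][:,:,::-1])
    return c
def ray(c,u,v,z):
    T=np.array(c['world_from_camera']); d=T[:3,:3]@np.array([(u-c['cx'])/c['fx'],(v-c['cy'])/c['fy'],1])
    o=T[:3,3]; return o+d*(z-o[2])/d[2]
def proj(c,p):
    T=np.linalg.inv(np.array(c['world_from_camera'])); q=T[:3,:3]@np.array(p)+T[:3,3]
    return [round(c['fx']*q[0]/q[2]+c['cx'],1),round(c['fy']*q[1]/q[2]+c['cy'],1)]
E
python3 - <<'E'
from h import *
c=cap('top','t0.png'); s=cap('scene','s0.png')
for k in (c,s): print(np.round(k['world_from_camera'],3).tolist(),k['fx'],k['cx'],k['cy'])
for n in ['monitor_arm_swing','strip_mid','rocker_up_half','glue_tube','screwdriver_a','hex_key_a','scissors','charger','marker','wax_tin']:
  for cn,k in (('top',c),('scene',s)):
    for d in r.trace(n,cn)[:2]:
        if d['score']<.3: continue
        m=d['pixels']; v,u=np.nonzero(m)
        print(n,cn,round(d['score'],2),d['extent'],len(u),np.round(ray(k,u.mean(),v.mean(),.01),3))
print(r.get_state())
E
```

```text
[[0.001, -0.992, 0.123, 0.518], [-1.0, 0.0, 0.007, -0.015], [-0.007, -0.123, -0.992, 1.23], [0.0, 0.0, 0.0, 1.0]] 420.1073268663497 319.87841520764954 201.9512831514778
[[-0.527, -0.642, 0.557, 0.178], [-0.85, 0.4, -0.343, 0.276], [-0.003, -0.654, -0.756, 0.753], [0.0, 0.0, 0.0, 1.0]] 372.08261337101663 319.1656855357077 199.48312351713074
monitor_arm_swing top 0.77 [203.8, 193.4, 402.0, 293.9] 3145 [0.561 0.049 0.01 ]
monitor_arm_swing top 0.54 [272.5, 178.2, 321.2, 205.4] 484 [0.701 0.061 0.01 ]
monitor_arm_swing scene 0.68 [181.9, 207.0, 446.8, 280.6] 5915 [0.594 0.029 0.01 ]
strip_mid top 0.87 [310.9, 212.4, 401.8, 262.6] 1217 [ 0.576 -0.141  0.01 ]
strip_mid scene 0.57 [342.3, 190.8, 405.7, 274.9] 1529 [ 0.572 -0.128  0.01 ]
rocker_up_half top 0.78 [315.1, 214.4, 398.5, 263.3] 1217 [ 0.577 -0.141  0.01 ]
rocker_up_half top 0.34 [207.0, 195.6, 400.9, 295.6] 3174 [0.562 0.053 0.01 ]
rocker_up_half scene 0.95 [339.8, 194.2, 404.7, 275.7] 1519 [ 0.572 -0.128  0.01 ]
glue_tube top 0.7 [271.8, 181.5, 321.5, 205.4] 441 [0.699 0.056 0.01 ]
glue_tube scene 0.63 [251.1, 218.4, 309.0, 232.
[... 984 characters left out ...]
32  0.01]
{'time_s': 1.1, 'joints': array([-5.84941983e+01,  2.05473917e+01,  6.80300136e-01,  9.21325605e-05,
       -7.01336038e+01, -1.65052625e+01]), 'qd': array([-0.03645126, -0.02914053,  0.065746  ,  0.08872299, -0.05280303,
       -0.098134  ]), 'joint_torque': array([-5.27752782e-04, -5.82403564e+01,  2.93298054e+01,  7.00265855e+00,
        1.22766619e-02, -8.86397379e-05]), 'tcp_pos': array([ 0.17466641, -0.65198771,  0.22653726]), 'eef_rot': array([ 1.79999358e+02, -2.80646190e-04, -1.64999429e+02]), 'contact_force': array([ 0.69470039, -0.16988316, -0.32515912]), 'moment': array([ 0.01681471, -0.01834563,  0.02946468]), 'gripper_force': 0.0, 'gripper_width': 0.08778588849367149}
```

Run:
```python
import cv2
a=cv2.imread('pics/t0.png')[130:330,180:450]; cv2.imwrite('pics/t0c.png',cv2.resize(a,None,fx=2.9,fy=2.9,interpolation=cv2.INTER_CUBIC))
a=cv2.imread('pics/s0.png')[140:300,160:480]; cv2.imwrite('pics/s0c.png',cv2.resize(a,None,fx=2.5,fy=2.5,interpolation=cv2.INTER_CUBIC))
```

```text
(no output)
```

View pics/t0c.png

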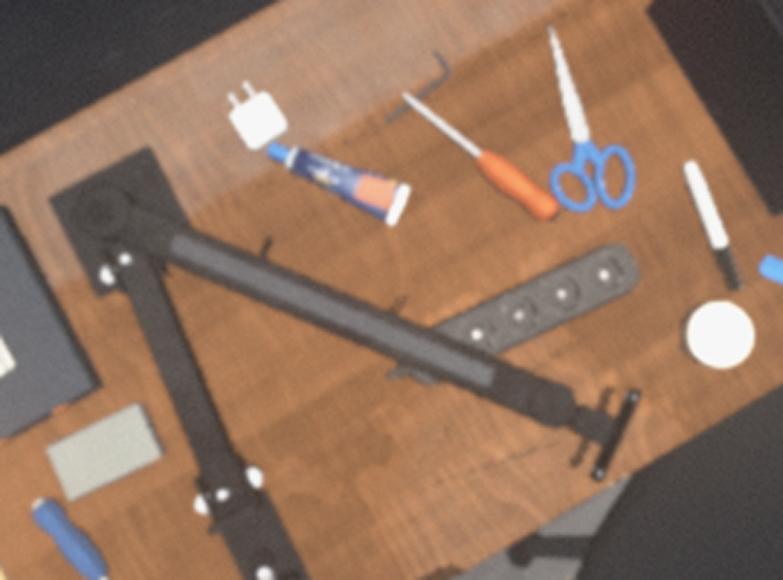

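View pics/s0c.png

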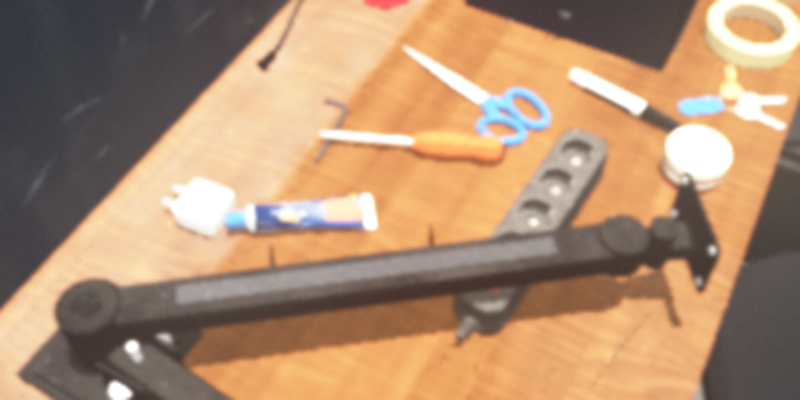

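Top view: the bar runs from the post (crop 100,210) down-right to the plate (620,430) and crosses the strip, whose lead end is at (400,372) and far end at (630,255). The scene view shows a trace of the red rocker under the bar at crop (495,290). Next I work out the geometry.

Run:
```python
from h import *
c=cap('top'); s=cap('scene')
P=lambda x,y:(180+x/2.9,130+y/2.9)
S=lambda x,y:(160+x/2.5,140+y/2.5)
print('post',ray(c,*P(100,210),.095),ray(s,*S(90,300),.095))
print('bar top far',ray(c,*P(493,375),.087),ray(c,*P(175,245),.087),'scene',ray(s,*S(555,245),.087),ray(s,*S(178,293),.087))
print('plate',ray(c,*P(620,430),.12))
print('strip +end',ray(c,*P(632,262),.042),'socks',[np.round(ray(c,*P(*q),.035),3) for q in((605,275),(562,295),(519,315),(477,335))], 'lead end',ray(s,*S(482,325),.03))
print('rocker?',ray(s,*S(495,290),.046))
d=r.trace('strip_mid','top')[0]['pixels']
cn=max(cv2.findContours(d.astype(np.uint8),0,2)[0],key=cv2.contourArea)[:,0]
w=np.array([ray(c,u,v,.042)[:2] for u,v in cn],np.float32)
print(cv2.minAreaRect(w), cv2.boxPoints(cv2.minAreaRect(w)))
```

```text
post [0.65756732 0.28022745 0.095     ] [0.65642265 0.27786759 0.095     ]
bar top far [ 0.50393468 -0.08847081  0.087     ] [0.62526408 0.21037821 0.087     ] scene [ 0.50190558 -0.08400258  0.087     ] [0.62987648 0.21314915 0.087     ]
plate [ 0.45551782 -0.19981224  0.12      ]
strip +end [ 0.61279837 -0.22789541  0.042     ] socks [array([ 0.601, -0.202,  0.035]), array([ 0.581, -0.16 ,  0.035]), array([ 0.561, -0.118,  0.035]), array([ 0.542, -0.077,  0.035])] lead end [ 0.49595156 -0.00695944  0.03      ]
rocker? [ 0.51168431 -0.0308793   0.046     ]
((0.7556155920028687, 0.14132754504680634), (0.04817324876785278, 0.04229610785841942), 33.98310470581055) [[0.72382224 0.14540038]
 [0.7474636  0.11032835]
 [0.78740895 0.13725471]
 [0.7637676  0.17232674]]
```

drive_tool:
  commands:
    - {"hand": 1, "tx": 0.46, "ty": 0.59, "tz": 0, "turn": 0.1}
    - {"hand": 1, "tx": 0.46, "ty": 0.59, "tz": 0, "turn": 0.1}
    - {"hand": 1, "tx": 0.46, "ty": 0.59, "tz": 0, "turn": 0.1}
    - {"hand": 1, "tx": 0.46, "ty": 0.59, "tz": 0, "turn": 0.1}
    - {"hand": 1, "tx": 0.46, "ty": 0.59, "tz": 0, "turn": 0.1}
    - {"hand": 1, "tx": 0.46, "ty": 0.59, "tz": 0, "turn": 0.1}
    - {"hand": 1, "tx": 0.46, "ty": 0.59, "tz": 0, "turn": 0.1}
    - {"hand": 1, "tx": 0.46, "ty": 0.59, "tz": 0, "turn": 0.1}
    - {"hand": 1, "tx": 0.46, "ty": 0.59, "tz": 0, "turn": 0.1}
    - {"hand": 1, "tx": 0.46, "ty": 0.59, "tz": 0, "turn": 0.1}
  grip_force: 10

```text
time_s: 2.25
tcp_pos: [0.4538, -0.2943, 0.2269]
eef_rot: [-180.0, 0.1, -155.7]
contact_force: [-0.7, -1.2, 0.6]
gripper_width: 0.0132
gripper_force: 0.0
```

drive_tool:
  commands:
    - {"hand": 1, "tx": 0.05, "ty": 0.53, "tz": 0, "turn": 0.01}
    - {"hand": 1, "tx": 0.05, "ty": 0.53, "tz": 0, "turn": 0.01}
    - {"hand": 1, "tx": 0.05, "ty": 0.53, "tz": 0, "turn": 0.01}
    - {"hand": 1, "tx": 0.05, "ty": 0.53, "tz": 0, "turn": 0.01}
    - {"hand": 1, "tx": 0.05, "ty": 0.53, "tz": 0, "turn": 0.01}
    - {"hand": 1, "tx": 0.05, "ty": 0.53, "tz": 0, "turn": 0.01}
    - {"hand": 1, "tx": 0.05, "ty": 0.53, "tz": 0, "turn": 0.01}
    - {"hand": 1, "tx": 0.05, "ty": 0.53, "tz": 0, "turn": 0.01}
    - {"hand": 1, "tx": 0.05, "ty": 0.53, "tz": -0.05, "turn": 0.01}
    - {"hand": 1, "tx": 0.05, "ty": 0.53, "tz": -0.1, "turn": 0.01}

```text
time_s: 3.25
tcp_pos: [0.4812, 0.0198, 0.1667]
eef_rot: [-180.0, 0.2, -155.1]
contact_force: [0.7, 0.0, -0.7]
gripper_width: 0.0005
gripper_force: 0.0
```

Run:
```python
from h import *
s=cap('scene'); p=r.get_state()['tcp_pos']; print(p, proj(s,p))
a=s['frame'][100:340,150:480,::-1]; cv2.imwrite('pics/s1.png',cv2.resize(a,None,fx=2.4,fy=2.4,interpolation=cv2.INTER_CUBIC))
```

```text
[0.47790026 0.01879783 0.16128701] [np.float64(351.7), np.float64(248.0)]
```

View pics/s1.png

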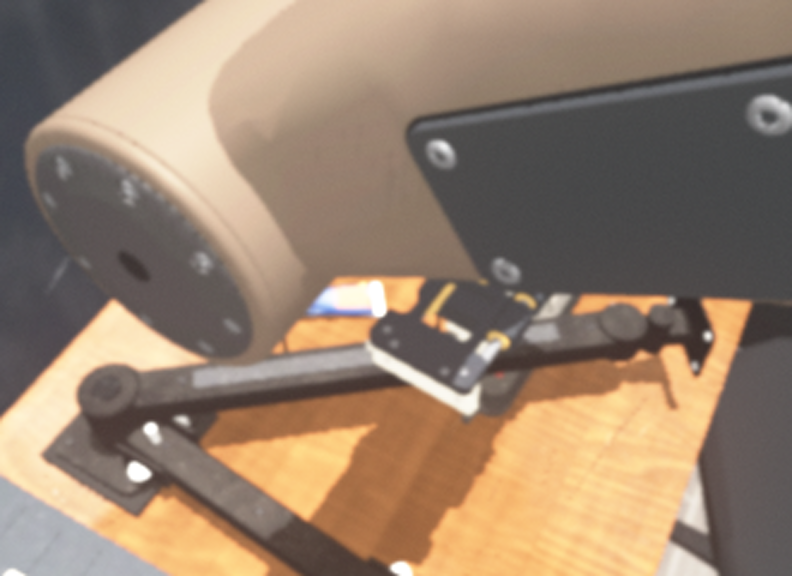

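The gripper is on the robot side of the bar, about 35 mm clear of its flank. I'll descend and push towards the wall.

drive_tool:
  commands:
    - {"hand": 1, "tx": 0, "ty": 0, "tz": -0.08}
    - {"hand": 1, "tx": 0, "ty": 0, "tz": -0.155}
    - {"hand": 1, "tx": 0, "ty": 0, "tz": -0.155}
    - {"hand": 1, "tx": 0, "ty": 0, "tz": -0.155}
    - {"hand": 1, "tx": 0.03, "ty": -0.01, "tz": -0.155}
    - {"hand": 1, "tx": 0.05, "ty": -0.016, "tz": -0.155}
    - {"hand": 1, "tx": 0.07, "ty": -0.02, "tz": -0.155}
    - {"hand": 1, "tx": 0.09, "ty": -0.025, "tz": -0.155}
    - {"hand": 1, "tx": 0.11, "ty": -0.03, "tz": -0.155}

```text
invalid input
```

drive_tool:
  commands:
    - {"hand": 1, "tx": 0, "ty": 0, "tz": -0.08, "turn": 0}
    - {"hand": 1, "tx": 0, "ty": 0, "tz": -0.155, "turn": 0}
    - {"hand": 1, "tx": 0, "ty": 0, "tz": -0.155, "turn": 0}
    - {"hand": 1, "tx": 0, "ty": 0, "tz": -0.155, "turn": 0}
    - {"hand": 1, "tx": 0.03, "ty": -0.01, "tz": -0.155, "turn": 0}
    - {"hand": 1, "tx": 0.05, "ty": -0.016, "tz": -0.155, "turn": 0}
    - {"hand": 1, "tx": 0.07, "ty": -0.02, "tz": -0.155, "turn": 0}
    - {"hand": 1, "tx": 0.09, "ty": -0.025, "tz": -0.155, "turn": 0}
    - {"hand": 1, "tx": 0.11, "ty": -0.03, "tz": -0.155, "turn": 0}

```text
time_s: 4.2
tcp_pos: [0.5476, 0.0016, 0.0742]
eef_rot: [-180.0, 0.0, -155.1]
contact_force: [-3.2, -1.0, 0.6]
gripper_width: 0.0005
gripper_force: 1.4
```

drive_tool:
  commands:
    - {"hand": 1, "tx": 0.02, "ty": -0.005, "tz": -0.012, "turn": 0}
    - {"hand": 1, "tx": 0.04, "ty": -0.01, "tz": -0.012, "turn": 0}
    - {"hand": 1, "tx": 0.06, "ty": -0.016, "tz": -0.012, "turn": 0}
    - {"hand": 1, "tx": 0.08, "ty": -0.02, "tz": -0.012, "turn": 0}
    - {"hand": 1, "tx": 0.1, "ty": -0.026, "tz": -0.012, "turn": 0}
    - {"hand": 1, "tx": 0.12, "ty": -0.03, "tz": -0.012, "turn": 0}
    - {"hand": 1, "tx": 0.14, "ty": -0.036, "tz": -0.012, "turn": 0}
    - {"hand": 1, "tx": 0.14, "ty": -0.036, "tz": -0.012, "turn": 0}
    - {"hand": 1, "tx": 0.13, "ty": -0.036, "tz": -0.012, "turn": 0}
    - {"hand": 1, "tx": 0.1, "ty": -0.036, "tz": 0.05, "turn": 0}

```text
time_s: 5.2
tcp_pos: [0.6037, -0.0202, 0.099]
eef_rot: [179.9, -0.5, -155.2]
contact_force: [0.2, -0.5, 1.3]
gripper_width: 0.0006
gripper_force: 0.0
```

drive_tool:
  commands:
    - {"hand": 1, "tx": -0.05, "ty": 0, "tz": 0.08, "turn": 0}
    - {"hand": 1, "tx": -0.1, "ty": -0.1, "tz": 0.18, "turn": 0}
    - {"hand": 1, "tx": -0.2, "ty": -0.5, "tz": 0.18, "turn": 0}
    - {"hand": 1, "tx": -0.2, "ty": -0.5, "tz": 0.18, "turn": 0}
    - {"hand": 1, "tx": -0.2, "ty": -0.5, "tz": 0.18, "turn": 0}
    - {"hand": 1, "tx": -0.2, "ty": -0.5, "tz": 0.18, "turn": 0}
    - {"hand": 1, "tx": -0.2, "ty": -0.5, "tz": 0.18, "turn": 0}
    - {"hand": 1, "tx": -0.2, "ty": -0.5, "tz": 0.18, "turn": 0}
    - {"hand": 1, "tx": -0.2, "ty": -0.5, "tz": 0.18, "turn": 0}
    - {"hand": 1, "tx": -0.2, "ty": -0.5, "tz": 0.18, "turn": 0}

```text
time_s: 6.2
tcp_pos: [0.4858, -0.32, 0.2117]
eef_rot: [-180.0, 0.0, -155.2]
contact_force: [0.3, 0.6, 0.4]
gripper_width: 0.0005
gripper_force: 0.0
```

Run:
```python
from h import *
c=cap('top','t2.png'); s=cap('scene','s2.png')
for k,n in ((c,'t'),(s,'s')):
    h=cv2.cvtColor(k['frame'],cv2.COLOR_RGB2HSV)
    u0,v0=map(int,proj(k,[.525,-.035,.045]))
    m=np.zeros((400,640),bool); m[v0-25:v0+25,u0-25:u0+25]=1
    f=k['frame'].astype(int); q=m&(f[:,:,0]>1.8*f[:,:,1])&(f[:,:,0]>1.8*f[:,:,2])&(f[:,:,0]>80)
    v,u=np.nonzero(q); print(n,(u0,v0),len(u)); 
    if len(u): print(u.min(),u.max(),v.min(),v.max(),ray(k,u.mean(),v.mean(),.045))
    a=k['frame'][v0-60:v0+60,u0-80:u0+80,::-1]; cv2.imwrite(f'pics/{n}2c.png',cv2.resize(a,None,fx=5,fy=5,interpolation=cv2.INTER_CUBIC))
    for d in r.trace('strip_mid','top' if n=='t' else 'scene')[:2]:
        cn=max(cv2.findContours(d['pixels'].astype(np.uint8),0,2)[0],key=cv2.contourArea)[:,0]
        w=np.array([ray(k,a,b,.042)[:2] for a,b in cn],np.float32)
        print(d['score'],cv2.minAreaRect(w))
    for d in r.trace('monitor_arm_swing','top' if n=='t' else 'scene')[:1]: print('bar',d['score'],d['extent'])
```

```text
t (329, 251) 1
329 329 253 253 [ 0.52090683 -0.03252667  0.045     ]
0.68 ((0.5349516868591309, -0.05295126140117645), (0.0522981621325016, 0.1392155885696411), 25.113697052001953)
bar 0.81 [206.4, 181.2, 409.1, 211.2]
s (356, 251) 29
352 359 251 256 [ 0.52015188 -0.03176437  0.045     ]
0.69 ((0.5520179867744446, -0.10315674543380737), (0.05953693017363548, 0.2766062319278717), 25.443815231323242)
0.65 ((0.7411664128303528, 0.15006425976753235), (0.05040185526013374, 0.05324871465563774), 23.914403915405273)
bar 0.73 [398.1, 172.0, 433.2, 191.9]
```

View pics/t2c.png

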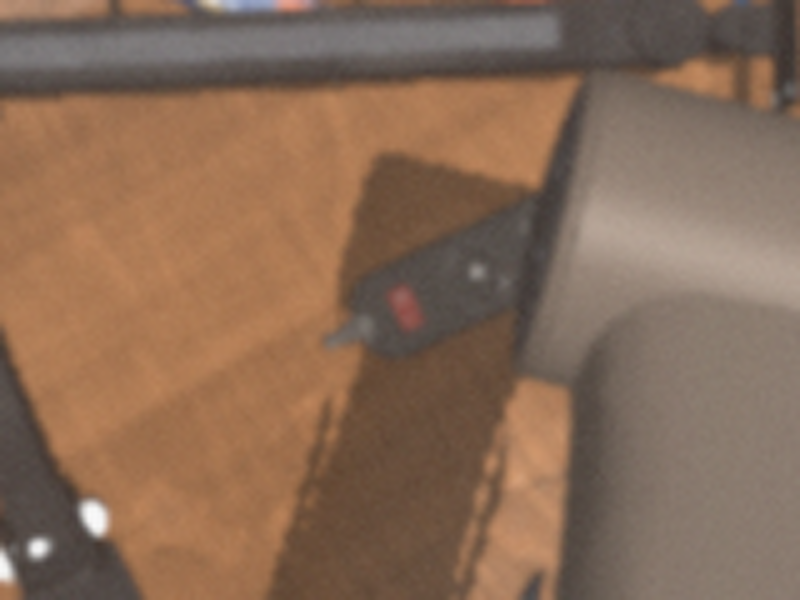

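View pics/s2c.png

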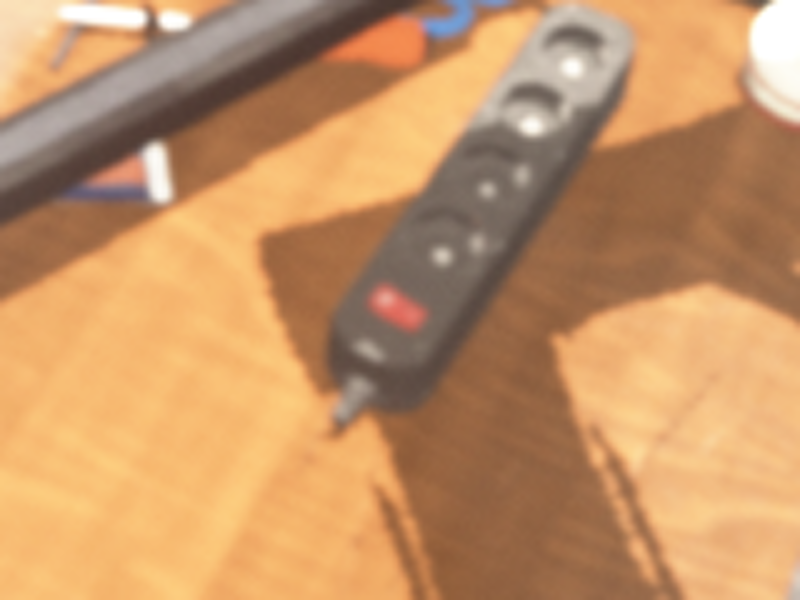

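The bar now lies well aside (row 200 in the top view). The rocker is at top pixel (330,252.6) and scene pixel (355.4,252.4). The two agree: centre about (0.522,-0.034), so the raised half is about (0.5275,-0.0315).

drive_tool:
  commands:
    - {"hand": 1, "tx": 0.08, "ty": 0.484, "tz": 0, "turn": 0}
    - {"hand": 1, "tx": 0.08, "ty": 0.484, "tz": 0, "turn": 0}
    - {"hand": 1, "tx": 0.08, "ty": 0.484, "tz": 0, "turn": 0}
    - {"hand": 1, "tx": 0.08, "ty": 0.484, "tz": 0, "turn": 0}
    - {"hand": 1, "tx": 0.08, "ty": 0.484, "tz": 0, "turn": 0}
    - {"hand": 1, "tx": 0.08, "ty": 0.484, "tz": -0.08, "turn": 0}
    - {"hand": 1, "tx": 0.08, "ty": 0.484, "tz": -0.16, "turn": 0}
    - {"hand": 1, "tx": 0.08, "ty": 0.484, "tz": -0.23, "turn": 0}
    - {"hand": 1, "tx": 0.08, "ty": 0.484, "tz": -0.23, "turn": 0}
    - {"hand": 1, "tx": 0.08, "ty": 0.484, "tz": -0.23, "turn": 0}

```text
time_s: 7.5
tcp_pos: [0.5346, -0.029, 0.0737]
eef_rot: [-180.0, -0.1, -155.0]
contact_force: [0.4, -0.8, 1.0]
gripper_width: 0.0003
gripper_force: 0.0
```

Run:
```python
from h import *
k=cap('scene'); p=r.get_state(); print(p['tcp_pos'],p['eef_rot'],p['contact_force'])
print(proj(k,p['tcp_pos']),proj(k,[.5275,-.0315,.047]))
a=k['frame'][190:310,276:436,::-1]; cv2.imwrite('pics/s3c.png',cv2.resize(a,None,fx=5,fy=5,interpolation=cv2.INTER_CUBIC))
```

```text
[ 0.53588579 -0.02901949  0.07527435] [-1.79946090e+02  5.97745304e-02 -1.55040095e+02] [-0.00934259  0.94157169  0.81817292]
[np.float64(351.9), np.float64(241.2)] [np.float64(354.1), np.float64(250.5)]
```

View pics/s3c.png

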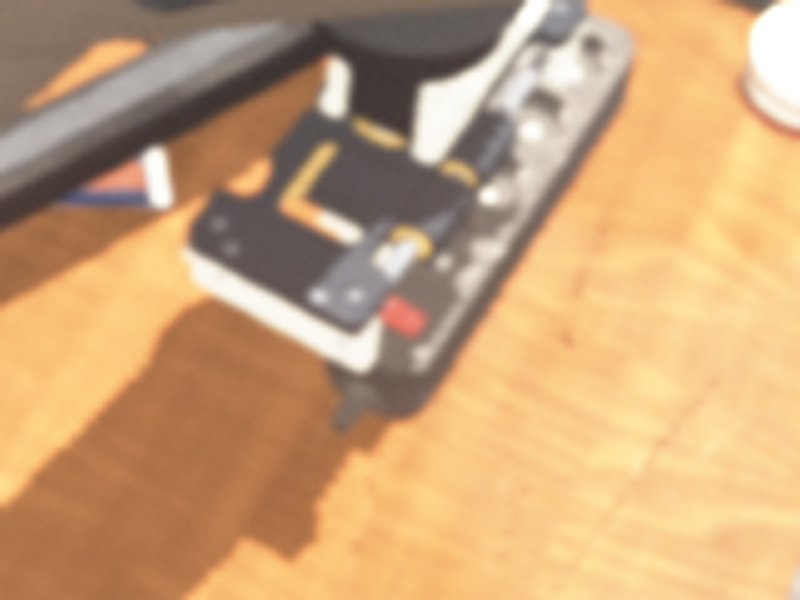

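The gripper is aligned along the strip, its raised half just hidden beneath. I'll shift 3 mm and press down slowly.

drive_tool:
  commands:
    - {"hand": 1, "tx": -0.005, "ty": 0, "tz": -0.01, "turn": 0}
    - {"hand": 1, "tx": -0.005, "ty": 0, "tz": -0.025, "turn": 0}
    - {"hand": 1, "tx": -0.005, "ty": 0, "tz": -0.035, "turn": 0}
    - {"hand": 1, "tx": -0.005, "ty": 0, "tz": -0.04, "turn": 0}
    - {"hand": 1, "tx": -0.005, "ty": 0, "tz": -0.044, "turn": 0}
    - {"hand": 1, "tx": -0.005, "ty": 0, "tz": -0.047, "turn": 0}
    - {"hand": 1, "tx": -0.005, "ty": 0, "tz": -0.049, "turn": 0}
    - {"hand": 1, "tx": -0.005, "ty": 0, "tz": -0.049, "turn": 0}

```text
time_s: 8.35
tcp_pos: [0.533, -0.0287, 0.0449]
eef_rot: [-180.0, 0.1, -155.1]
contact_force: [0.5, 1.9, 4.3]
gripper_width: 0.0005
gripper_force: 2.1
```

drive_tool:
  commands:
    - {"hand": 1, "tx": 0, "ty": 0, "tz": -0.002, "turn": 0}
    - {"hand": 1, "tx": 0, "ty": 0, "tz": -0.004, "turn": 0}
    - {"hand": 1, "tx": 0, "ty": 0, "tz": -0.004, "turn": 0}
    - {"hand": 1, "tx": 0, "ty": 0, "tz": -0.004, "turn": 0}

```text
time_s: 8.75
tcp_pos: [0.5337, -0.0285, 0.0439]
eef_rot: [-179.9, 0.2, -155.0]
contact_force: [-2.6, 4.1, 16.5]
gripper_width: 0.0005
gripper_force: 8.6
```

drive_tool:
  commands:
    - {"hand": 1, "tx": 0, "ty": 0, "tz": 0.05, "turn": 0}
    - {"hand": 1, "tx": 0, "ty": 0, "tz": 0.13, "turn": 0}
    - {"hand": 1, "tx": 0, "ty": 0, "tz": 0.21, "turn": 0}
    - {"hand": 1, "tx": -0.08, "ty": -0.48, "tz": 0.28, "turn": 0}
    - {"hand": 1, "tx": -0.08, "ty": -0.48, "tz": 0.28, "turn": 0}
    - {"hand": 1, "tx": -0.08, "ty": -0.48, "tz": 0.28, "turn": 0}
    - {"hand": 1, "tx": -0.08, "ty": -0.48, "tz": 0.28, "turn": 0}
    - {"hand": 1, "tx": -0.08, "ty": -0.48, "tz": 0.28, "turn": 0}
    - {"hand": 1, "tx": -0.08, "ty": -0.48, "tz": 0.28, "turn": 0}
    - {"hand": 1, "tx": -0.08, "ty": -0.48, "tz": 0.28, "turn": 0}

```text
time_s: 9.75
tcp_pos: [0.4825, -0.3216, 0.2101]
eef_rot: [-180.0, -0.0, -155.4]
contact_force: [-0.3, -0.2, -0.7]
gripper_width: 0.0008
gripper_force: 0.0
```

Run:
```python
from h import *
k=cap('scene','s4.png'); t=cap('top','t4.png'); print(r.get_state()['tcp_pos'])
b=cv2.imread('pics/s2.png'); 
f=lambda i:cv2.resize(i[225:285,315:395],None,fx=5,fy=5,interpolation=cv2.INTER_CUBIC)
cv2.imwrite('pics/s4c.png',np.hstack([f(b),f(k['frame'][:,:,::-1])]))
```

```text
[ 0.48289213 -0.3181605   0.20926776]
```

View pics/s4c.png

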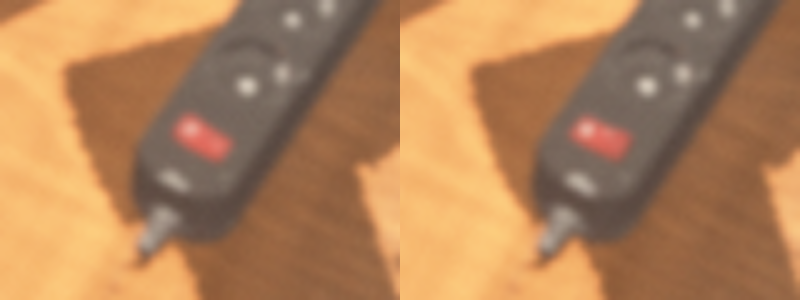

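The rocker has flipped: its left half is lower and its right half raised. The strip has not moved. Now to the wall side of the bar.

drive_tool:
  commands:
    - {"hand": 1, "tx": 0.42, "ty": 0.5, "tz": 0, "turn": 0}
    - {"hand": 1, "tx": 0.42, "ty": 0.5, "tz": 0, "turn": 0}
    - {"hand": 1, "tx": 0.42, "ty": 0.5, "tz": 0, "turn": 0}
    - {"hand": 1, "tx": 0.42, "ty": 0.5, "tz": 0, "turn": 0}
    - {"hand": 1, "tx": 0.42, "ty": 0.5, "tz": 0, "turn": 0}
    - {"hand": 1, "tx": 0.42, "ty": 0.5, "tz": 0, "turn": 0}
    - {"hand": 1, "tx": 0.42, "ty": 0.5, "tz": 0, "turn": 0}
    - {"hand": 1, "tx": 0.42, "ty": 0.5, "tz": 0, "turn": 0}
    - {"hand": 1, "tx": 0.42, "ty": 0.5, "tz": 0, "turn": 0}
    - {"hand": 1, "tx": 0.42, "ty": 0.5, "tz": 0, "turn": 0}

```text
time_s: 10.85
tcp_pos: [0.7354, -0.0145, 0.2084]
eef_rot: [180.0, -0.1, -154.9]
contact_force: [-0.2, -1.0, -0.5]
gripper_width: 0.0004
gripper_force: 0.0
```

Run:
```python
from h import *
t=cap('top'); print(r.get_state()['tcp_pos'])
# bar centre line at start-of-look picture t4, rows where bar lies at y=-.02..
u,v=proj(t,[.66,.02,.087]); im=cv2.imread('pics/t4.png',0).astype(int)
for y in (.05,0,-.02):
    u=int(proj(t,[.66,y,.087])[0]); print(y,[(v,im[v,u]) for v in range(185,222)])
print(ray(t,320,194,.087),ray(t,320,209,.087))
```

```text
[ 0.73503476 -0.01569831  0.20899502]
0.05 [(185, np.int64(134)), (186, np.int64(138)), (187, np.int64(161)), (188, np.int64(176)), (189, np.int64(167)), (190, np.int64(162)), (191, np.int64(161)), (192, np.int64(140)), (193, np.int64(110)), (194, np.int64(91)), (195, np.int64(90)), (196, np.int64(108)), (197, np.int64(117)), (198, np.int64(121)), (199, np.int64(121)), (200, np.int64(122)), (201, np.int64(118)), (202, np.int64(107)), (203, np.int64(88)), (204, np.int64(81)), (205, np.int64(76)), (206, np.int64(74)), (207, np.int64(72)), (208, np.int64(86)), (209, np.int64(108)), (210, np.int64(125)), (211, np.int64(127)), (212, np.int64(130)), (213, np.int64(131)), (214, np.int64(132)), (215, np.int64(131)), (216, np.int64(129)), (217, np.int64(131)), (218, np.int64(132)), (219, np.int64(131)), (220, np.int64(133)), (221, np.int64(130))]
0 [(185, np.int64(125)), (186, np.int64(124)), (187, np.int64(120)), (188, np.int64(119)), (189, np.int64(119)), (190, np.int64(113)), (191, np.int64(106)), (192, np.int64(97)), (193, np.int64(91)), (194, np.int64(95)), (195, np.int64(103)), (196, np
[... 745 characters left out ...]
np.int64(89)), (194, np.int64(95)), (195, np.int64(107)), (196, np.int64(118)), (197, np.int64(118)), (198, np.int64(120)), (199, np.int64(121)), (200, np.int64(121)), (201, np.int64(115)), (202, np.int64(103)), (203, np.int64(92)), (204, np.int64(84)), (205, np.int64(76)), (206, np.int64(74)), (207, np.int64(84)), (208, np.int64(111)), (209, np.int64(130)), (210, np.int64(133)), (211, np.int64(130)), (212, np.int64(131)), (213, np.int64(127)), (214, np.int64(129)), (215, np.int64(127)), (216, np.int64(129)), (217, np.int64(129)), (218, np.int64(132)), (219, np.int64(134)), (220, np.int64(134)), (221, np.int64(127))]
[ 0.68177018 -0.00751957  0.087     ] [ 0.64030696 -0.00754132  0.087     ]
```

drive_tool:
  commands:
    - {"hand": 1, "tx": 0, "ty": 0, "tz": -0.08, "turn": 0}
    - {"hand": 1, "tx": 0, "ty": 0, "tz": -0.16, "turn": 0}
    - {"hand": 1, "tx": 0, "ty": 0, "tz": -0.238, "turn": 0}
    - {"hand": 1, "tx": 0, "ty": 0, "tz": -0.238, "turn": 0}
    - {"hand": 1, "tx": -0.03, "ty": 0, "tz": -0.238, "turn": 0}
    - {"hand": 1, "tx": -0.05, "ty": 0, "tz": -0.238, "turn": 0}
    - {"hand": 1, "tx": -0.07, "ty": 0, "tz": -0.238, "turn": 0}
    - {"hand": 1, "tx": -0.09, "ty": 0, "tz": -0.238, "turn": 0}
    - {"hand": 1, "tx": -0.11, "ty": 0, "tz": -0.238, "turn": 0}
    - {"hand": 1, "tx": -0.13, "ty": 0, "tz": -0.238, "turn": 0}

```text
time_s: 11.9
tcp_pos: [0.6581, -0.0171, 0.069]
eef_rot: [-179.9, 0.2, -155.1]
contact_force: [4.5, 0.1, 3.1]
gripper_width: 0.0008
gripper_force: 1.4
```

drive_tool:
  commands:
    - {"hand": 1, "tx": -0.02, "ty": 0, "tz": 0, "turn": 0}
    - {"hand": 1, "tx": -0.04, "ty": 0, "tz": 0, "turn": 0}
    - {"hand": 1, "tx": -0.06, "ty": 0, "tz": 0, "turn": 0}
    - {"hand": 1, "tx": -0.08, "ty": 0.005, "tz": 0, "turn": 0}
    - {"hand": 1, "tx": -0.1, "ty": 0.005, "tz": 0, "turn": 0}
    - {"hand": 1, "tx": -0.115, "ty": 0.005, "tz": 0, "turn": 0}
    - {"hand": 1, "tx": -0.12, "ty": 0.005, "tz": 0, "turn": 0}
    - {"hand": 1, "tx": -0.12, "ty": 0.005, "tz": 0, "turn": 0}

```text
time_s: 12.7
tcp_pos: [0.5847, -0.0144, 0.0668]
eef_rot: [180.0, -0.1, -155.1]
contact_force: [0.1, -0.3, -0.1]
gripper_width: 0.0003
gripper_force: 0.0
```

drive_tool:
  commands:
    - {"hand": 1, "tx": -0.008, "ty": 0.002, "tz": 0, "turn": 0}
    - {"hand": 1, "tx": -0.016, "ty": 0.004, "tz": 0, "turn": 0}
    - {"hand": 1, "tx": -0.022, "ty": 0.006, "tz": 0, "turn": 0}
    - {"hand": 1, "tx": -0.026, "ty": 0.007, "tz": 0, "turn": 0}
    - {"hand": 1, "tx": -0.026, "ty": 0.007, "tz": 0, "turn": 0}

```text
time_s: 13.2
tcp_pos: [0.5718, -0.01, 0.0673]
eef_rot: [-179.9, 0.2, -155.1]
contact_force: [9.3, -3.4, -5.5]
gripper_width: 0.0007
gripper_force: 4.8
```

drive_tool:
  commands:
    - {"hand": 1, "tx": -0.003, "ty": 0.001, "tz": 0, "turn": 0}
    - {"hand": 1, "tx": -0.006, "ty": 0.002, "tz": 0, "turn": 0}
    - {"hand": 1, "tx": -0.006, "ty": 0.002, "tz": 0, "turn": 0}
    - {"hand": 1, "tx": -0.006, "ty": 0.002, "tz": 0, "turn": 0}

```text
time_s: 13.6
tcp_pos: [0.5715, -0.0096, 0.0676]
eef_rot: [-179.8, 0.4, -155.0]
contact_force: [21.7, -12.6, -14.5]
gripper_width: 0.0002
gripper_force: 12.0
```

The force rises with no movement, so the bar is at its stop, where the geometry predicted. I'll back off, lift and clear away for a last look.

drive_tool:
  commands:
    - {"hand": 1, "tx": 0.03, "ty": -0.01, "tz": 0, "turn": 0}
    - {"hand": 1, "tx": 0.06, "ty": -0.02, "tz": 0, "turn": 0}
    - {"hand": 1, "tx": 0.06, "ty": -0.02, "tz": 0.08, "turn": 0}
    - {"hand": 1, "tx": 0.06, "ty": -0.02, "tz": 0.16, "turn": 0}
    - {"hand": 1, "tx": 0.06, "ty": -0.02, "tz": 0.24, "turn": 0}
    - {"hand": 1, "tx": 0.06, "ty": -0.02, "tz": 0.26, "turn": 0}
    - {"hand": 1, "tx": 0.06, "ty": -0.02, "tz": 0.26, "turn": 0}

```text
time_s: 14.3
tcp_pos: [0.6029, -0.0206, 0.2255]
eef_rot: [-180.0, 0.2, -155.1]
contact_force: [0.3, 0.4, -0.6]
gripper_width: 0.0006
gripper_force: 0.0
```

drive_tool:
  commands:
    - {"hand": 1, "tx": -0.25, "ty": -0.6, "tz": 0, "turn": 0}
    - {"hand": 1, "tx": -0.25, "ty": -0.6, "tz": 0, "turn": 0}
    - {"hand": 1, "tx": -0.25, "ty": -0.6, "tz": 0, "turn": 0}
    - {"hand": 1, "tx": -0.25, "ty": -0.6, "tz": 0, "turn": 0}
    - {"hand": 1, "tx": -0.25, "ty": -0.6, "tz": 0, "turn": 0}
    - {"hand": 1, "tx": -0.25, "ty": -0.6, "tz": 0, "turn": 0}
    - {"hand": 1, "tx": -0.25, "ty": -0.6, "tz": 0, "turn": 0}
    - {"hand": 1, "tx": -0.25, "ty": -0.6, "tz": 0, "turn": 0}
    - {"hand": 1, "tx": -0.25, "ty": -0.6, "tz": 0, "turn": 0}
    - {"hand": 1, "tx": -0.25, "ty": -0.6, "tz": 0, "turn": 0}

```text
time_s: 15.3
tcp_pos: [0.4508, -0.3809, 0.2209]
eef_rot: [179.8, -0.1, -155.2]
contact_force: [0.2, -0.4, -0.2]
gripper_width: 0.0
gripper_force: 0.0
```

Run:
```python
from h import *
k=cap('scene','s5.png'); print(r.get_state()['tcp_pos'],r.get_state()['contact_force'])
b=cv2.imread('pics/s0.png'); 
f=lambda i:cv2.resize(i[150:290,160:430],None,fx=2,fy=2,interpolation=cv2.INTER_CUBIC)
cv2.imwrite('pics/s5c.png',np.vstack([f(b),f(k['frame'][:,:,::-1])]))
```

```text
[ 0.45153066 -0.38027138  0.22134874] [ 0.21135555  0.97388026 -0.35877931]
```

View pics/s5c.png

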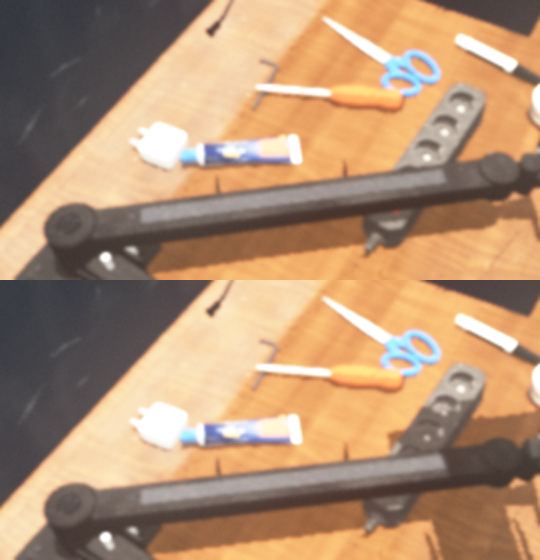

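The lower picture (now) shows the bar at or slightly beyond its starting angle (far end near 445,465, against 445,178 in the upper one). The strip and bystanders are unmoved.

```bash
python3 -c "
from plant import r
print(r.close_job())"
```

```text
the job is handed in; nothing more can be done
None
```

I swung the bar aside, pressed the rocker on, and brought the bar back to its stop; the pictures show the strip and other things unmoved. The job is handed in at about 15 s of the 67 s, with no verdict returned.

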